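Open the toy bin's gate and hold it wide

ROBOT

A 7-joint arm with a two-finger parallel gripper is mounted at the origin on the work surface. World frame = base frame: x ahead of the robot, y to its left, z up, the work surface at z = 0. Lengths are in m, angles in rad, forces in N, time in s.
With the tool pointing down it reaches from about 0.4 to 0.85 m from the base axis. Payload 10.4 kg.
Tool frame: the origin (TCP) lies on the centre line of the jaws, within the pads' length; the fingertips stand 14 mm ahead of it and the grasp point (between the pads) lies 5 mm behind it (manip.tip_reach is the distance from the TCP to the fingertips, in m); z points along the fingers, y is the line along which they close (so a half turn about z gives the same grasp; the last joint's range is limited). The gripper opens to 85 mm and grips with 20 to 120 N. Pads are 22 mm wide; open, the fingers measure 114 mm over their backs; the gripper's body (76 mm by 85 mm) begins 54 mm behind the grasp point. The pads swing forward as they close: fully open they stand 13 mm farther back than shut.
Start: joints at [-1.234, 0.332, -0.065, 1.46, 0.022, 1.35, -0.088], TCP at [0.22, 0.585, 0.245] pointing down, gripper open.
Joint ranges: [-2.6, 2.6], [-0.5, 2.12], [-1.47, 1.34], [0.16, 2.42], [-1.27, 4.41], [0.06, 2.06], [-2.6, 2.6]. Speed limits (rad/s): [2.22, 2.22, 2.79, 2.79, 3.14, 3.14, 3.14].

INTERFACE

Orientations are given as a unit quaternion [x, y, z, w].
In Python, from workcell import manip gives the robot as it stands.
- The arm moves only by the shell command python3 -m pendant 'ROWS' [FORCE]. ROWS is JSON, a list of rows, each a list of 7 numbers: the shift along the tool's x, y, z in units of 50 mm (1.0 is 50 mm), then the turn, a rotation vector about the tool's x, y, z in units of 8 degrees (1.0 is 8 degrees), then the opening, from -1 (shut) to 1 (fully open), so that 0 is half open. In form: [[dx, dy, dz, ax, ay, az, jaw], ...]. A call has exactly 10 rows; each row is the pose to reach, as a shift and turn from the pose commanded when the call began, along the tool's axes at that moment; what a row does not reach only later rows make up. A row lasts 1/8 s, in which the tool goes at most 62.5 mm and 10.7 degrees, less where a joint would pass 70% of its speed; a pose out of reach is approached as far as the arm can. A call with a gripper value outside its range is refused whole. The fingers move at their own pace and stop on an object; FORCE is the grip in N (left out, the last holds). Time passes only in rows, so rows that repeat a pose let the fingers close, or fill a call up. It gives the time, the measured TCP pose, the force, the opening and the grip force at its end, in the units of the state.
- manip.get_obs(): the state, without advancing time (a new reading comes with each control period).
- manip.camera(name): name is "scene" or "top" or "wrist"; returns (picture, depth): 384x512x3 uint8, red, green, blue; 384x512 float32, m along the optical axis (not along the pixel's ray), 0 where there is no reading.
- manip.get_calibration(name): a dict with "fx", "fy", "cx", "cy" (pixels), "D" ([k1, k2, p1, p2, k3] as OpenCV has them; the pictures are not rectified), "xyz" and "orientation" of the camera in the world. Camera axes: x right, y up, looking along -z (the intrinsics and any distortion apply to the point x, -y, -z); pixel columns grow to the right and rows downward; lengths in m; the calibration is good to about 2 mm. A picture is of the moment at which its call begins: read the wrist's pose just before it. get_calibration takes no time and is no camera call; for the wrist camera it gives the pose at the moment of the call.
- manip.hand_in(): hands the job in; it is judged then, once.
Trained networks look in the newest picture that a camera, given by its name, has taken for a name from the list of things; names that differ only in an ending like _2 or _b are one class to them, and where a whole thing is asked for, a point or a joint stands for the part that bears it (a point fixed in the world has none). Each returns a list of dicts, best first, with "p" (0 to 1); they miss things now and then, are a little off and sometimes report something else, mostly with a low value. They report only what shows in the picture. A call takes as long as a camera call.
- manip.find_in(thing, camera): "box" ([left, top, right, bottom] in pixels, round what is visible of it).
- manip.trace(thing, camera): "pixels" (384x512 bool, what is visible of it) and "box" ([left, top, right, bottom] in pixels, round what is visible of it).
- manip.tip_of(thing, camera): "pixel" ([column, row] in pixels: a listed point, or the origin of a listed thing).
The state is a dict: "clock": time; "joint_pos": joint angles; "joint_velocities": joint speeds; "tau": joint torques, N m; "position": TCP position; "ee_rot": TCP orientation; "ft_force": force on the tool from outside, world axes, zero at the start; "torque": the same for the moment, N m; "grip_width": opening from 0.0 (shut) to 1.0 (fully open); "grasp_force": force on a finger pad.
Only numpy, scipy, OpenCV 4.12 (cv2) and the standard library are available. Lean on these libraries where they do the work, as an engineer would, in place of code of your own. Each camera call takes 0.05 s, during which the arm holds its last target. There are 200 camera calls.

TASK

Open the toy bin's gate and keep it open: first squeeze the outer catch (on the fixed part of the bin's front) fully in between two fingers, then squeeze the gate's own catch fully in the same way, then swing the gate out past its detent until it stands about square to the bin's front. Finish while holding the gate wide open with the gripper, both catches still in - it springs back if let go - and leave the other toys where they are.

Things in the scene. Friction and masses are not known exactly. Their poses are not given: they have to be found in the camera images.
- bin: light wooden toy bin with rounded painted ends, 275 deep x 460 wide, front top 120 above the table, ends to 160; fixed, placed anew each time. Origin on the table, mid-thickness of the 18 thick front; x into the bin (away from the robot), y to its left along the front, z up. Front: fixed panel y -241 to -111, gate y -110 to +178. A 12 thick sill lies under the gate's swing.
- leaf: the gate's wooden panel, 288 long x 18 thick, from 24 to 120 above the table, with a handle and its own catch on top. Origin on the hinge axis at table height; the panel runs along its own -y; its x is the bin's when shut.
- gate_hinge (a point): point on the vertical hinge axis of the gate: bin x 0, y +190, 148 above the table.
- handle (a point): on the axis of the gate's round upright wooden handle (24 across, from 120 to 173 above the table), 148 above the table and 140 from the hinge axis; moves with the gate (bin y +50 while shut).
- gate (a joint): gate angle, rad: 0 shut, grows as the free end swings out towards the robot, clockwise from above; stop at 1.65. A weak spring closes it (0.1 N m shut, 0.5 wide: 3.5 N at the handle). From about 0.74 to 0.86 a foot under it must be pulled over a sprung ball in the sill (the detent, some 10 N more at the handle). Let go when wide, it swings shut.
- outer_squeeze (a point): where to squeeze the outer catch, on top of the fixed front panel (bin y -187.5): midway between its outer faces once squeezed, 146 above the table. From the bin's right it has a sprung thumb plate, a fixed steel block, a gap and a sliding steel tab, all 24 wide across the front and rising to 165. Outer faces at bin y -211 and -155 (56 apart) at rest, about 41 apart squeezed.
- outer_pad: the outer catch's sprung thumb plate, 24 x 8 x 44, at its right end; it gives up to 6 towards the block under a light spring (0.7 N/mm). One finger presses here while the other presses the tab. Origin at mid-thickness, 120 above the table.
- outer_catch (a joint): how far the outer catch's tab is squeezed in, m: 0 out (its tongue bars the gate), 0.012 fully in. It slides to the bin's right against 5 N of friction and stays where it is left.
- gate_squeeze (a point): where to squeeze the gate's own catch, on top of the gate 232.5 from the hinge axis (bin y -42.5 while shut): midway between its outer faces once squeezed, 146 above the table. Mirror image of the outer catch: tab on the right (free end), block, thumb plate on the hinge side; outer faces at bin y -75 and -19 (56 apart) at rest, about 41 apart squeezed.
- gate_pad: the gate catch's sprung thumb plate, 24 x 8 x 44, at its hinge side, like the outer one. Origin at mid-thickness, 120 above the table.
- gate_catch (a joint): how far the gate catch's tab is squeezed in, m: 0 out (its bolt bars the gate), 0.012 fully in. It slides towards the hinge against 5 N of friction and stays where it is left.
- toy_car: bystander: small painted toy car, 100 x 60 x 57, loose in the bin. Origin under its middle.
- skittle: bystander: turned wooden skittle 88 high, loose in the bin. Origin under its middle.
- arch_block: bystander: painted arch block 30 x 85 x 65, loose in the bin. Origin under its middle.
- play_cup: bystander: small plastic cup 50 high, on the table in front of the bin's fixed front. Origin under its middle.
- ring_stacker: bystander: ring stacker 107 high, 100 across, on the table to the left. Origin under its middle.
- toy_truck: bystander: toy truck 150 x 74 x 88, on the table to the right. Origin under its middle.
- toy_drum: bystander: drum 84 across, 60 high, on the table to the left. Origin under its middle.

How it is judged:
By the outcome, as a careful person would: the job done as asked, in the order asked, and still so for the second after the job is handed in, while the arm keeps its last pose, push and grip.
It also fails if it takes over 56 s, if anything falls off the work surface, if the arm or the gripper's body presses on something with over 40 N, if the wrist force passes 120 N, or if a joint passes its speed limit or range.

## Working session

There is one attempt and no reset: what is moved stays moved. The work goes in short steps, Python scripts to look and compute and a shell command to move; the robot and the scene stay as the last step left them, time stands still between calls to the robot, and variables do not carry over. Pictures are saved under pics/ and viewed, at most 10 in all, crops included, and the job is handed in when it is done.

```bash
mkdir -p pics; cat > h.py <<'E'
import numpy as np, cv2
from workcell import manip
from scipy.spatial.transform import Rotation as R
def cam(n):
    c=manip.get_calibration(n); im,d=manip.camera(n); return c,im,d
def ray(c,px):
    K=np.array([[c['fx'],0,c['cx']],[0,c['fy'],c['cy']],[0,0,1]])
    p=cv2.undistortPoints(np.array([[px]],float),K,np.array(c['D'],float))[0,0]
    q=R.from_quat(c['orientation'])
    return np.array(c['xyz']),q.apply([p[0],-p[1],-1.])
def atz(c,px,z):
    o,r=ray(c,px); return o+r*(z-o[2])/r[2]
def save(n,im): cv2.imwrite('pics/'+n+'.png',cv2.cvtColor(im,cv2.COLOR_RGB2BGR))
E
python3 - <<'E'
from h import *
np.set_printoptions(precision=4,suppress=True)
o=manip.get_obs(); print({k:np.round(v,3) for k,v in o.items()})
ims=[]
Z=dict(gate_hinge=.148,handle=.148,outer_squeeze=.146,gate_squeeze=.146,outer_pad=.12,gate_pad=.12,bin=0,play_cup=0,ring_stacker=0,toy_truck=0,toy_drum=0,leaf=0)
for n in ("top","scene"):
    c,im,d=cam(n); save(n,im); print(n,c['xyz'])
    for t,z in Z.items():
        for r in manip.tip_of(t,n)[:2]: print(t,round(r['p'],2),np.round(r['pixel'],1),atz(c,r['pixel'],z))
E
```

```text
{'clock': np.float64(0.0), 'joint_pos': array([-1.234,  0.333, -0.065,  1.461,  0.022,  1.35 , -0.089]), 'joint_velocities': array([ 0.001,  0.   , -0.001, -0.   ,  0.   , -0.001, -0.   ]), 'tau': array([  0.   , -62.543,   0.049, -39.162,   0.016,   0.01 ,  -0.   ]), 'position': array([0.22 , 0.585, 0.245]), 'ee_rot': array([ 0.179,  0.984, -0.001, -0.   ]), 'ft_force': array([ 0.55 , -0.502,  0.638]), 'torque': array([-0.028,  0.016, -0.056]), 'grasp_force': np.float64(0.0), 'grip_width': np.float64(1.002)}
top [0.3675 0.0123 1.6085]
gate_hinge 0.83 [195.3 195.9] [0.5941 0.2327 0.148 ]
gate_hinge 0.35 [264.6 195.1] [ 0.6013 -0.0055  0.148 ]
handle 0.92 [238.  194.9] [0.6003 0.086  0.148 ]
outer_squeeze 0.76 [310.1 197.1] [ 0.5975 -0.1623  0.146 ]
gate_squeeze 0.62 [265.  193.3] [ 0.6079 -0.0068  0.146 ]
gate_squeeze 0.36 [310.3 195.5] [ 0.6031 -0.163   0.146 ]
outer_pad 0.51 [310.8 200.2] [ 0.5907 -0.1679  0.12  ]
outer_pad 0.48 [266.4 196.8] [ 0.5999 -0.0122  0.12  ]
gate_pad 0.52 [260.5 196.8] [0.5995 0.0084 0.12  ]
bin 0.59 [255.8 204.8] [0.5873 0.0253 0.    ]
bin 0.51 [265.  19
[... 501 characters left out ...]
 180.3] [0.6084 0.0701 0.148 ]
gate_squeeze 0.68 [253.9 184.5] [0.5899 0.0028 0.146 ]
gate_squeeze 0.35 [389.  171.4] [0.7189 0.3704 0.146 ]
outer_pad 0.4 [195.3 212.9] [ 0.5885 -0.1741  0.12  ]
gate_pad 0.62 [255.1 188.8] [0.5869 0.0084 0.12  ]
bin 0.69 [265.5 212.6] [0.5998 0.0387 0.    ]
bin 0.43 [172.1 215.3] [ 0.483  -0.2187  0.    ]
play_cup 0.74 [168.9 213.9] [ 0.4738 -0.2256  0.    ]
ring_stacker 0.78 [355.1 151.9] [0.5136 0.4277 0.    ]
toy_truck 0.8 [ 94.2 282. ] [ 0.5965 -0.4903  0.    ]
toy_truck 0.43 [266.8 209. ] [0.5898 0.0485 0.    ]
toy_drum 0.83 [389.4 170.8] [0.6338 0.4818 0.    ]
leaf 0.94 [314.7 190.7] [0.5946 0.2169 0.    ]
leaf 0.25 [323.5 226.6] [0.7219 0.1697 0.    ]
```

```bash
python3 -c "
import cv2
a=cv2.imread('pics/top.png')[140:270,120:420]
cv2.imwrite('pics/topc.png',cv2.resize(a,None,fx=2.6,fy=2.6,interpolation=2))"
```

```text
(no output)
```

View pics/topc.png

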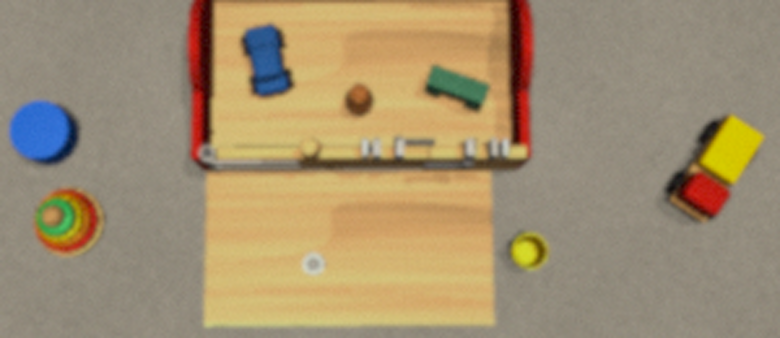

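The top view shows the bin roughly aligned with the world axes. In the crop, the hinge is at (207,152), the handle at (310,147), the gate catch at about (385,148) and the outer catch at about (485,148). The yellow cup is at (530,250), in front of the fixed panel. Next I move above the catches for a close look.

```bash
python3 -m pendant '[[-1,-1,-1,0,0,-0.8,1],[-2.1,-1.9,-1.7,0,0,-1.6,1],[-3.2,-2.9,-1.7,0,0,-2.58,1],[-4.3,-3.9,-1.7,0,0,-2.58,1],[-5.2,-4.8,-1.7,0,0,-2.58,1],[-6.1,-5.6,-1.7,0,0,-2.58,1],[-7,-6.4,-1.7,0,0,-2.58,1],[-7.9,-7.2,-1.7,0,0,-2.58,1],[-8.8,-8,-1.7,0,0,-2.58,1],[-9.4,-8.6,-1.7,0,0,-2.58,1]]' 60
python3 - <<'E'
from h import *
c=manip.get_calibration('wrist');o=manip.get_obs();print(o['position'],o['ee_rot'],c['xyz'],R.from_quat(c['orientation']).as_matrix().round(2))
E
```

```text
clock: 2.55
position: [0.4949, 0.0441, 0.3306]
ee_rot: [-0.0, 1.0, 0.0, 0.0]
ft_force: [0.4, 0.6, 0.0]
grip_width: 0.999
grasp_force: 0.0
[0.49492089 0.04408038 0.33061842] [-3.42533985e-04  9.99999794e-01  2.95626016e-04  4.56370043e-04] [0.41507673 0.04358365 0.45822482] [[ 0.   -0.95 -0.31]
 [ 1.    0.   -0.  ]
 [ 0.   -0.31  0.95]]
```

```bash
cat >> h.py <<'E'
Z=dict(gate_hinge=.148,handle=.148,outer_squeeze=.146,gate_squeeze=.146,outer_pad=.12,gate_pad=.12)
def look(name,things=('handle','outer_squeeze','gate_squeeze','gate_hinge')):
    c,im,d=cam('wrist'); save(name,im)
    for t in things:
        for r in manip.tip_of(t,'wrist')[:2]: print(t,round(r['p'],2),np.round(r['pixel'],1),atz(c,r['pixel'],Z[t]).round(4))
    # cloud
    v,u=np.mgrid[0:384:1,0:512:1]; K=np.array([[c['fx'],0,c['cx']],[0,c['fy'],c['cy']],[0,0,1]])
    p=cv2.undistortPoints(np.stack([u,v],-1).reshape(-1,1,2).astype(float),K,np.array(c['D'],float))[:,0]
    dd=d.reshape(-1,1); P=R.from_quat(c['orientation']).apply(np.c_[p[:,:1],-p[:,1:],-np.ones((len(p),1))]*dd)+c['xyz']
    return c,im,P.reshape(384,512,3),d
E
python3 - <<'E'
from h import *
c,im,P,d=look('w1')
np.savez('w1',P=P)
Q=P[d>0]
m=(abs(Q[:,2]-.165)<.004)&(abs(Q[:,0]-.6)<.05); h=Q[m]; print(len(h))
y=np.sort(h[:,1]); 
hist,e=np.histogram(y,bins=np.arange(-.22,.1,.004)); print([(round(a,3),k) for a,k in zip(e,hist) if k])
m=(abs(Q[:,2]-.12)<.004)&(abs(Q[:,0]-.6)<.04); h=Q[m]
for a in np.arange(-.24,.28,.03):
    s=h[abs(h[:,1]-a)<.01]; 
    if len(s)>5: print(round(a,3),np.percentile(s[:,0],[2,50,98]).round(4),len(s))
E
```

```text
handle 0.83 [282.2 253.1] [0.5926 0.0807 0.148 ]
outer_squeeze 0.94 [ 85.6 256.9] [ 0.598  -0.1547  0.146 ]
gate_squeeze 0.97 [203.1 256.7] [ 0.5985 -0.0144  0.146 ]
gate_squeeze 0.64 [ 88.5 258.4] [ 0.6001 -0.1516  0.146 ]
gate_hinge 0.77 [400.1 250. ] [0.5881 0.2201 0.148 ]
gate_hinge 0.71 [152.8 272.3] [ 0.6186 -0.0763  0.148 ]
1045
[(np.float64(-0.18), np.int64(3)), (np.float64(-0.176), np.int64(52)), (np.float64(-0.172), np.int64(71)), (np.float64(-0.164), np.int64(41)), (np.float64(-0.16), np.int64(71)), (np.float64(-0.156), np.int64(62)), (np.float64(-0.136), np.int64(14)), (np.float64(-0.132), np.int64(61)), (np.float64(-0.128), np.int64(68)), (np.float64(-0.124), np.int64(59)), (np.float64(-0.044), np.int64(1)), (np.float64(-0.04), np.int64(62)), (np.float64(-0.036), np.int64(67)), (np.float64(-0.032), np.int64(66)), (np.float64(-0.012), np.int64(20)), (np.float64(-0.008), np.int64(61)), (np.float64(-0.004), np.int64(67)), (np.float64(0.0), np.int64(7)), (np.float64(0.004), np.int64(20)), (np.float64(0.008), np.int64(60)), (np.float64(0.012), np.int64(39)), (np.float64(0.068), np.int64(3)), (np.float64(0.072), np.int64(16)), (np.float64(0.076), np.int64(15)), (np.float64(0.08), np.int64(13)), (np.float64(0.084), np.int64(11)), (np.float64(0.088), np.int64(11)), (np.float64(0.092), np.int64(4))]
-0.21 [0.59   0.5979 0.607 ] 62
-0.18 [0.5873 0.5903 0.5951] 49
-0.15 [0.5862 0.5934 0.6041] 124
-0.12 [0.5764 0.5938 0.6056] 197
-0.09 [0.5866 0.5935 0.6027] 174
-0.06 [0.5863 0.5941 0.6033] 199
-0.03 [0.5838 0.5941 0.6129] 109
0.0 [0.5823 0.5888 0.6014] 58
0.03 [0.5845 0.5927 0.6019] 207
0.06 [0.5838 0.5916 0.6004] 193
0.09 [0.5809 0.5861 0.5995] 72
0.12 [0.5826 0.5902 0.5991] 199
0.15 [0.5819 0.59   0.599 ] 201
0.18 [0.5811 0.589  0.5975] 197
0.21 [0.5803 0.589  0.5989] 208
0.24 [0.5827 0.5885 0.5969] 22
```

View pics/w1.png

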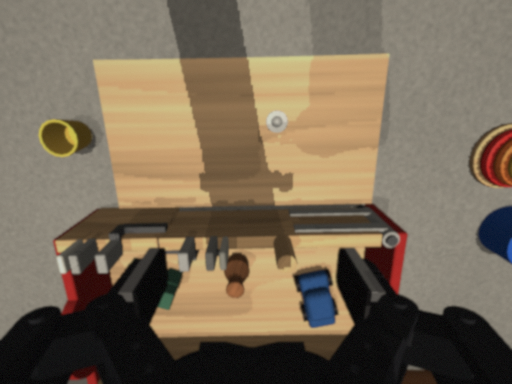

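The close view shows the outer catch at (85,257), the gate catch at (203,257), the handle at (282,253) and the hinge at (390,240). Depth edges and the networks agree that world y = bin y + 0.033, the front is at x≈0.594, and the yaw is about 0.02 rad. Going down on the outer catch.

```bash
python3 -m pendant '[[-0.6,-1,0.4,0,0,-0.14,1],[-1.2,-2,0.8,0,0,-0.14,1],[-1.8,-3,1.2,0,0,-0.14,1],[-2.04,-3.97,1.4,0,0,-0.14,1],[-2.04,-3.97,1.8,0,0,-0.14,1],[-2.04,-3.97,2.3,0,0,-0.14,1],[-2.04,-3.97,2.8,0,0,-0.14,1],[-2.04,-3.97,3.3,0,0,-0.14,1],[-2.04,-3.97,3.8,0,0,-0.14,1],[-2.04,-3.97,3.8,0,0,-0.14,1]]' 30
python3 - <<'E'
from h import *
c,im,P,d=look('w2',('outer_squeeze','gate_squeeze'))
E
```

```text
clock: 4.05
position: [0.5956, -0.1503, 0.1385]
ee_rot: [-0.011, 1.0, 0.001, -0.002]
ft_force: [-0.2, 1.0, -0.1]
grip_width: 1.0
grasp_force: 0.0
outer_squeeze 0.93 [241.7 280.3] [ 0.5992 -0.1552  0.146 ]
outer_squeeze 0.52 [447.6 189. ] [ 0.5517 -0.0678  0.146 ]
```

View pics/w2.png

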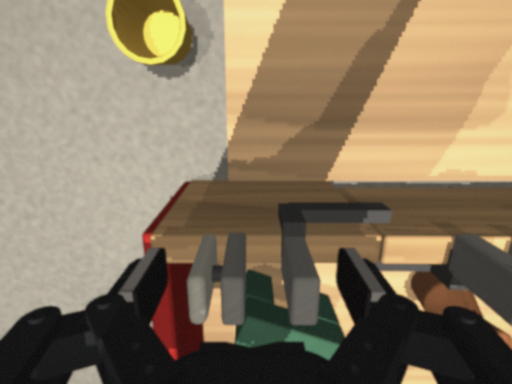

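The fingers straddle the outer catch: thumb plate at x≈190–215 px and tab at 285–318, between fingers at about 165 and 340. Squeezing.

```bash
python3 -m pendant '[[0,0,0,0,0,0,0.4],[0,0,0,0,0,0,0.2],[0,0,0,0,0,0,0],[0,0,0,0,0,0,-0.3],[0,0,0,0,0,0,-0.3],[0,0,0,0,0,0,-0.3],[0,0,0,0,0,0,-0.3],[0,0,0,0,0,0,-0.3],[0,0,0,0,0,0,-0.3],[0,0,0,0,0,0,-0.3]]' 30
python3 - <<'E'
from h import *
c,im,P,d=look('w3',())
Q=P[d>0]; m=(abs(Q[:,2]-.165)<.004)&(abs(Q[:,0]-.6)<.02)
hist,e=np.histogram(Q[m][:,1],bins=np.arange(-.2,-.1,.002)); print([(round(float(a),3),int(k)) for a,k in zip(e,hist) if k])
E
```

```text
clock: 5.45
position: [0.5972, -0.1524, 0.1415]
ee_rot: [-0.01, 1.0, 0.0, 0.001]
ft_force: [-1.3, 2.0, 7.9]
grip_width: 0.427
grasp_force: 30.7
[(-0.19, 1), (-0.188, 4), (-0.184, 6), (-0.182, 10), (-0.18, 13), (-0.178, 48), (-0.176, 51), (-0.174, 199), (-0.172, 258), (-0.17, 217), (-0.168, 230), (-0.166, 227), (-0.164, 188), (-0.162, 239), (-0.16, 248), (-0.158, 228), (-0.156, 224), (-0.154, 35), (-0.148, 5), (-0.146, 231), (-0.144, 238), (-0.142, 236), (-0.14, 233), (-0.138, 236), (-0.136, 262), (-0.134, 226), (-0.132, 62), (-0.13, 48), (-0.128, 13), (-0.126, 10), (-0.124, 5), (-0.12, 3), (-0.118, 1)]
```

View pics/w3.png

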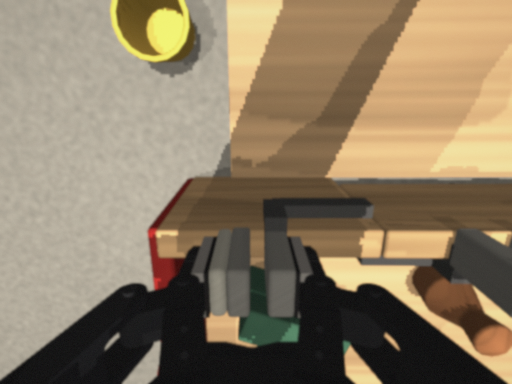

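Outer catch is fully in: the opening is 36–38 mm and the tab's left face moved from y≈-0.122 to about -0.133. In the picture the tab is at 265–298 px, clamped between the fingers. I add a firmer squeeze, then release and move to the gate catch.

```bash
python3 -m pendant '[[0,0,0,0,0,0,-0.3],[0,0,0,0,0,0,-0.3],[0,0,0,0,0,0,-0.3],[0,0,0,0,0,0,1],[0,0,0,0,0,0,1],[0,0,0,0,0,0,1],[0,0,0,0,0,0,1],[0,0,-0.6,0,0,0,1],[0,0,-1.3,0,0,0,1],[0,0.6,-1.4,0,0,0,1]]' 50
python3 - <<'E'
from h import *
c,im,P,d=look('w4',('outer_squeeze','gate_squeeze'))
Q=P[d>0]; m=(abs(Q[:,2]-.165)<.004)&(abs(Q[:,0]-.6)<.02)
hist,e=np.histogram(Q[m][:,1],bins=np.arange(-.2,.04,.002)); print([(round(float(a),3),int(k)) for a,k in zip(e,hist) if k])
E
```

```text
clock: 6.75
position: [0.5965, -0.1253, 0.2131]
ee_rot: [-0.008, 1.0, -0.001, 0.002]
ft_force: [0.4, 0.8, 0.6]
grip_width: 1.002
grasp_force: 0.0
outer_squeeze 0.87 [209.8 219. ] [ 0.6009 -0.1557  0.146 ]
outer_squeeze 0.49 [472.4 284.6] [0.6521 0.0445 0.146 ]
gate_squeeze 0.57 [412.5 215.5] [ 0.5959 -0.0109  0.146 ]
[(-0.178, 41), (-0.176, 87), (-0.174, 105), (-0.172, 114), (-0.17, 17), (-0.164, 61), (-0.162, 95), (-0.16, 105), (-0.158, 105), (-0.156, 107), (-0.154, 29), (-0.146, 70), (-0.144, 96), (-0.142, 102), (-0.14, 101), (-0.138, 101), (-0.136, 101), (-0.134, 28), (-0.042, 66), (-0.04, 130), (-0.038, 106), (-0.036, 110), (-0.034, 102), (-0.032, 93), (-0.03, 30), (-0.012, 8), (-0.01, 163), (-0.008, 122), (-0.006, 106), (-0.004, 104), (-0.002, 62), (0.0, 1), (0.004, 23), (0.006, 154), (0.008, 136), (0.01, 90), (0.012, 47)]
```

The tab now spans -0.1455 to -0.1335, fully in, and the pad sprang back. Now the gate catch.

```bash
python3 -m pendant '[[0,1.1,0,0,0,0,1],[0,2.3,0,0,0,0,1],[0,2.3,0,0,0,0,1],[0,2.3,0.7,0,0,0,1],[0,2.3,1.4,0,0,0,1],[0,2.3,1.4,0,0,0,0.5],[0,2.3,1.4,0,0,0,0.1],[0,2.3,1.4,0,0,0,-0.3],[0,2.3,1.4,0,0,0,-0.3],[0,2.3,1.4,0,0,0,-0.3]]' 30
python3 -m pendant '[[0,0,0,0,0,0,-0.3],[0,0,0,0,0,0,-0.3],[0,0,0,0,0,0,-0.3],[0,0,0,0,0,0,-0.3],[0,0,0,0,0,0,-0.3],[0,0,0,0,0,0,-0.3],[0,0,0,0,0,0,-0.3],[0,0,0,0,0,0,-0.3],[0,0,0,0,0,0,-0.3],[0,0,0,0,0,0,-0.3]]' 50
python3 - <<'E'
from h import *
c,im,P,d=look('w5',())
Q=P[d>0]; m=(abs(Q[:,2]-.165)<.004)&(abs(Q[:,0]-.6)<.02)
hist,e=np.histogram(Q[m][:,1],bins=np.arange(-.06,.04,.002)); print([(round(float(a),3),int(k)) for a,k in zip(e,hist) if k])
print(manip.get_obs()['joint_pos'])
E
```

```text
clock: 8.15
position: [0.5947, -0.0103, 0.1429]
ee_rot: [-0.009, 1.0, -0.001, 0.002]
ft_force: [-2.5, -8.6, 6.7]
grip_width: 0.423
grasp_force: 32.5
clock: 9.4
position: [0.5948, -0.0103, 0.1431]
ee_rot: [-0.009, 1.0, -0.001, 0.002]
ft_force: [-1.9, -7.9, 7.8]
grip_width: 0.419
grasp_force: 50.8
[(-0.042, 3), (-0.04, 4), (-0.038, 9), (-0.036, 27), (-0.034, 44), (-0.032, 115), (-0.03, 301), (-0.028, 221), (-0.026, 231), (-0.024, 228), (-0.022, 216), (-0.02, 243), (-0.018, 65), (-0.01, 193), (-0.008, 226), (-0.006, 235), (-0.004, 229), (-0.002, 203), (0.0, 209), (0.002, 233), (0.004, 213), (0.006, 282), (0.008, 195), (0.01, 58), (0.012, 38), (0.014, 8), (0.016, 5), (0.018, 2), (0.02, 1)]
[-0.49654129  0.36919188  0.53785511  1.69824514 -0.20405263  1.12687047
  1.68780996]
```

View pics/w5.png

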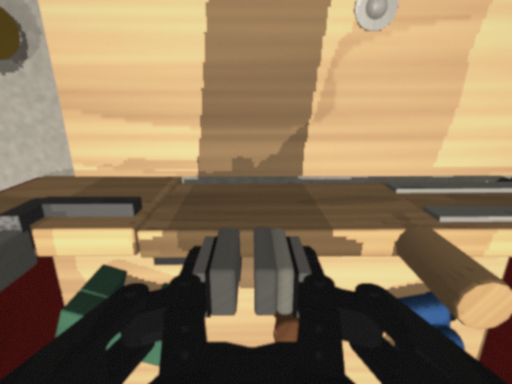

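The gate catch is also fully in: its right face moved from -0.042 to -0.030, and in the picture the tab sits at 210–240 px beside the block. The handle is at the right, around (450,275). Release, rise, move to the handle and turn a quarter so the fingers close across the panel.

```bash
python3 -m pendant '[[0,0,0,0,0,0,0.6],[0,0,0,0,0,0,1],[0,0,0,0,0,0,1],[0,0,0,0,0,0,1],[0,0,-1,0,0,0,1],[0,0,-2,0,0,0,1],[0,0.9,-2,0,0,-1.3,1],[0,1.85,-2,0,0,-2.6,1],[0,1.85,-2,0,0,-3.9,1],[0,1.85,-2,0,0,-5.2,1]]' 80
python3 -m pendant '[[0,0,0,0,0,-1.3,1],[0,0,0,0,0,-2.6,1],[0,0,0,0,0,-3.9,1],[0,0,0,0,0,-5.2,1],[0,0,0,0,0,-6.05,1],[0,0,0,0,0,-6.05,1],[0,0,0,0,0,-6.05,1],[0,0,0,0,0,-6.05,1],[0,0,0,0,0,-6.05,1],[0,0,0,0,0,-6.05,1]]'
python3 - <<'E'
from h import *
c,im,P,d=look('w6',('handle','gate_squeeze','gate_hinge'))
Q=P[d>0]; m=(abs(Q[:,2]-.165)<.004)&(abs(Q[:,0]-.6)<.02)
hist,e=np.histogram(Q[m][:,1],bins=np.arange(-.2,.14,.002)); print([(round(float(a),3),int(k)) for a,k in zip(e,hist) if k>9])
m=(abs(Q[:,2]-.173)<.003)&(abs(Q[:,1]-.083)<.025)&(abs(Q[:,0]-.6)<.03);print(Q[m].min(0),Q[m].max(0),np.median(Q[m],0),m.sum())
print(manip.get_obs()['joint_pos'],manip.get_obs()['ee_rot'])
E
```

```text
clock: 10.7
position: [0.5916, 0.0858, 0.2402]
ee_rot: [-0.368, 0.93, 0.0, -0.0]
ft_force: [0.2, -1.0, -0.7]
grip_width: 1.0
grasp_force: 0.0
clock: 11.95
position: [0.5921, 0.0842, 0.2405]
ee_rot: [0.713, -0.701, -0.001, -0.001]
ft_force: [-0.6, -0.5, -0.6]
grip_width: 1.002
grasp_force: 0.0
handle 0.8 [249.  198.8] [0.594  0.0815 0.148 ]
gate_squeeze 0.69 [247.1  77.6] [ 0.5966 -0.0084  0.146 ]
gate_hinge 0.73 [249.7 337.5] [0.5913 0.2196 0.148 ]
[(-0.03, 82), (-0.028, 136), (-0.026, 130), (-0.024, 132), (-0.022, 129), (-0.02, 129), (-0.018, 64), (-0.01, 69), (-0.008, 122), (-0.006, 127), (-0.004, 112), (-0.002, 113), (0.0, 27), (0.006, 68), (0.008, 106), (0.01, 110), (0.012, 94), (0.014, 21), (0.07, 22), (0.072, 48), (0.074, 19), (0.076, 11)]
[0.58141382 0.07127357 0.17003286] [0.60461558 0.09414372 0.17368632] [0.59306587 0.0823721  0.17188364] 712
[ 0.64723886  0.5428932  -1.19951201  1.50066551  0.50706216  1.44495849
  2.59444068] [ 7.14155708e-01 -6.99986466e-01 -1.92912189e-05  7.56054028e-04]
```

View pics/w6.png

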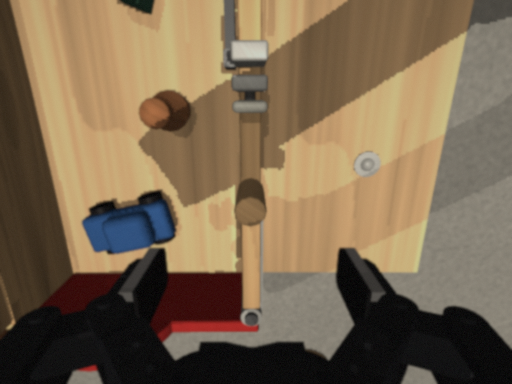

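The view shows the handle at (250,205), the hinge at (250,318) and the gate catch at (250,75) with its tab in. Depth puts the handle at (0.593, 0.0827). Joint 7 is close to its limit. The handle is round, so I turn back 20° while descending, then grip.

```bash
python3 -m pendant '[[0.03,0,0,0,0,1.25,1],[0.03,0,0,0,0,2.5,1],[0.03,0,0.7,0,0,2.5,1],[0.03,0,1.4,0,0,2.5,1],[0.03,0,1.95,0,0,2.5,1],[0.03,0,1.95,0,0,2.5,0],[0.03,0,1.95,0,0,2.5,-0.6],[0.03,0,1.95,0,0,2.5,-0.8],[0.03,0,1.95,0,0,2.5,-0.8],[0.03,0,1.95,0,0,2.5,-0.8]]' 80
python3 - <<'E'
from h import *
o=manip.get_obs(); print(o['joint_pos'])
T=R.from_quat(o['ee_rot']).as_matrix(); p=o['position']; H=np.array([.5893,.2226,p[2]]); print(T.round(3))
for k in range(1,11):
    a=np.radians(3*k); print(k*3,(T.T@(R.from_euler('z',-a).apply(p-H)+H-p)/.05).round(2), round(3*k/8,2))
E
```

```text
clock: 13.4
position: [0.5925, 0.0836, 0.1442]
ee_rot: [-0.582, 0.813, -0.001, 0.001]
ft_force: [0.2, -1.0, 4.9]
grip_width: 0.264
grasp_force: 78.0
[ 0.58910266  0.58582403 -1.07833257  1.61802676  0.53734603  1.26367402
  2.22557414]
[[-0.323 -0.946  0.002]
 [-0.946  0.323  0.   ]
 [-0.001 -0.002 -1.   ]]
3 [ 0.05  0.14 -0.  ] 0.38
6 [ 0.09  0.28 -0.  ] 0.75
9 [ 0.12  0.42 -0.  ] 1.12
12 [ 0.14  0.56 -0.  ] 1.5
15 [ 0.16  0.71 -0.  ] 1.88
18 [ 0.17  0.85 -0.  ] 2.25
21 [ 0.17  1.   -0.  ] 2.62
24 [ 0.17  1.14 -0.  ] 3.0
27 [ 0.15  1.29 -0.  ] 3.38
30 [ 0.13  1.43 -0.  ] 3.75
```

Handle gripped. Swing the first 30°.

```bash
python3 -m pendant '[[0.05,0.14,0,0,0,0.38,-0.8],[0.09,0.28,0,0,0,0.75,-0.8],[0.12,0.42,0,0,0,1.12,-0.8],[0.14,0.56,0,0,0,1.5,-0.8],[0.16,0.71,0,0,0,1.88,-0.8],[0.17,0.85,0,0,0,2.25,-0.8],[0.17,1.0,0,0,0,2.62,-0.8],[0.17,1.14,0,0,0,3.0,-0.8],[0.15,1.29,0,0,0,3.38,-0.8],[0.13,1.43,0,0,0,3.75,-0.8]]' 80
python3 - <<'E'
from h import *
o=manip.get_obs(); print(o['joint_pos'])
p=o['position']; H=np.array([.5893,.2226]); v=p[:2]-H; print(np.linalg.norm(v),np.degrees(np.arctan2(-v[0],-v[1]))+1.15)
E
```

```text
clock: 14.65
position: [0.5226, 0.1009, 0.1442]
ee_rot: [-0.351, 0.936, -0.0, 0.001]
ft_force: [-0.3, 0.5, 6.1]
grip_width: 0.261
grasp_force: 78.5
[ 0.61564193  0.40104818 -1.05991433  1.79125715  0.37966926  1.17067038
  1.72595987]
0.13877125300334647 29.889255875478838
```

```bash
python3 -m pendant '[[0.05,0.14,0,0,0,0.38,-0.8],[0.09,0.28,0,0,0,0.75,-0.8],[0.12,0.42,0,0,0,1.12,-0.8],[0.14,0.56,0,0,0,1.5,-0.8],[0.16,0.71,0,0,0,1.88,-0.8],[0.17,0.85,0,0,0,2.25,-0.8],[0.17,1.0,0,0,0,2.62,-0.8],[0.17,1.14,0,0,0,3.0,-0.8],[0.15,1.29,0,0,0,3.38,-0.8],[0.13,1.43,0,0,0,3.75,-0.8]]' 80
python3 - <<'E'
from h import *
o=manip.get_obs(); print(o['joint_pos'])
p=o['position']; H=np.array([.5893,.2226]); v=p[:2]-H; print(np.linalg.norm(v),np.degrees(np.arctan2(-v[0],-v[1]))+1.15)
c,im,d=cam('top'); save('t2',cv2.resize(im[140:270,120:420],None,fx=2.6,fy=2.6))
E
```

```text
clock: 15.9
position: [0.4706, 0.1507, 0.1442]
ee_rot: [-0.097, 0.995, -0.0, 0.001]
ft_force: [-0.1, 0.4, 7.9]
grip_width: 0.269
grasp_force: 79.2
[ 0.52169023  0.27493839 -1.02735163  1.88505113  0.26196311  1.12321838
  1.16080011]
0.13876083023725921 59.929936591474274
```

View pics/t2.png

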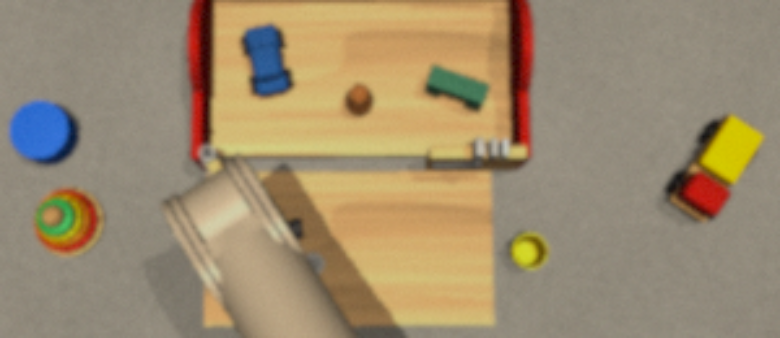

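The gate has left the frame: the opening between crops (205,155) and (425,155) is empty and the toys haven't moved. Last 30°, then settle.

```bash
python3 -m pendant '[[0.05,0.14,0,0,0,0.38,-0.8],[0.09,0.28,0,0,0,0.75,-0.8],[0.12,0.42,0,0,0,1.12,-0.8],[0.14,0.56,0,0,0,1.5,-0.8],[0.16,0.71,0,0,0,1.88,-0.8],[0.17,0.85,0,0,0,2.25,-0.8],[0.17,1.0,0,0,0,2.62,-0.8],[0.17,1.14,0,0,0,3.0,-0.8],[0.15,1.29,0,0,0,3.38,-0.8],[0.13,1.43,0,0,0,3.75,-0.8]]' 80
python3 -m pendant '[[0,0,0,0,0,0,-0.8],[0,0,0,0,0,0,-0.8],[0,0,0,0,0,0,-0.8],[0,0,0,0,0,0,-0.8],[0,0,0,0,0,0,-0.8],[0,0,0,0,0,0,-0.8],[0,0,0,0,0,0,-0.8],[0,0,0,0,0,0,-0.8],[0,0,0,0,0,0,-0.8],[0,0,0,0,0,0,-0.8]]'
python3 - <<'E'
from h import *
o=manip.get_obs(); print(o['joint_pos'])
p=o['position']; H=np.array([.5893,.2226]); v=p[:2]-H; print(np.linalg.norm(v),np.degrees(np.arctan2(-v[0],-v[1]))+1.15)
c,im,P,d=look('w7',('gate_squeeze',))
# catch layout along the leaf, distance from hinge
Q=P[d>0]; m=(abs(Q[:,2]-.165)<.004)&(abs(Q[:,1]-.2226)<.03)&(Q[:,0]<.42)
hist,e=np.histogram(.5893-Q[m][:,0],bins=np.arange(.18,.3,.002)); print([(round(float(a),3),int(k)) for a,k in zip(e,hist) if k>4])
c,im,d=cam('scene'); save('s2',im)
E
```

```text
clock: 17.2
position: [0.4502, 0.2199, 0.1441]
ee_rot: [0.164, 0.986, 0.0, 0.001]
ft_force: [-1.5, -0.2, 8.5]
grip_width: 0.261
grasp_force: 79.3
clock: 18.45
position: [0.4502, 0.2196, 0.1441]
ee_rot: [0.163, 0.987, 0.0, 0.001]
ft_force: [-2.8, -0.7, 9.4]
grip_width: 0.258
grasp_force: 79.6
[ 0.32096213  0.27527992 -0.96692154  1.87028859  0.25155016  1.12297189
  0.50528043]
0.13911477959776902 89.93149007287214
gate_squeeze 0.77 [168.  79.] [0.3575 0.2156 0.146 ]
[(0.208, 221), (0.21, 348), (0.212, 363), (0.214, 337), (0.216, 33), (0.222, 386), (0.224, 423), (0.226, 430), (0.228, 438), (0.23, 397), (0.232, 55), (0.238, 15), (0.24, 542), (0.242, 522), (0.244, 506), (0.246, 517), (0.248, 523), (0.25, 391), (0.252, 8)]
```

View pics/w7.png

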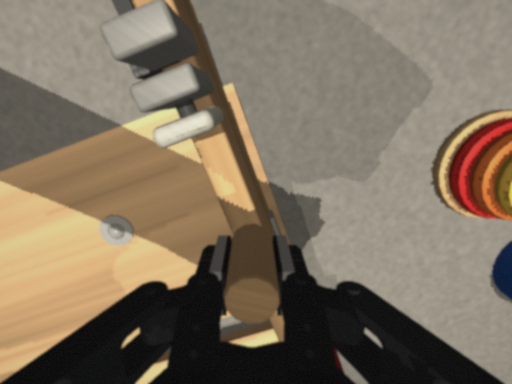

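View pics/s2.png

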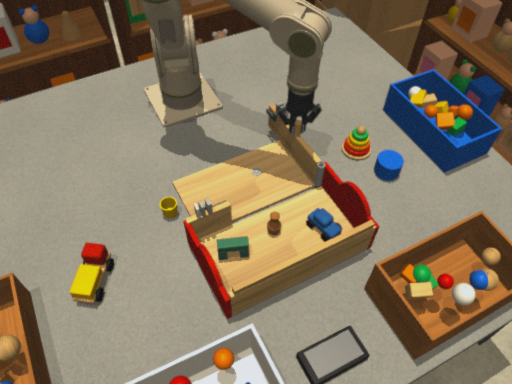

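The wrist view shows the handle held between the fingers at (250,270), and the gate catch at (100–220, 0–145) with its tab in. Its outer face is about 251–253 mm from the hinge. The scene view shows the gate standing square to the front at (290,140), with every toy where it was. Handing in.

```bash
python3 -c "
from workcell import manip
print(manip.hand_in())"
```

```text
the job is handed in; nothing more can be done
None
```

The job is handed in: I squeezed the outer catch fully in, then the gate's, swung the gate past its detent to about 90°, and the gripper is holding it open by the handle with both catches in and the toys where they were (about 18.5 s of the 56 s used).

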